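# Scoop in its rest, then crack the sealed canister and hold the lid ajar

### The arm

A 6-joint arm with a two-finger parallel gripper is mounted at the origin on a cart in front of the work surface, level with it; the furniture and walls round the work are solid. World frame = base frame: x ahead of the robot, y to its left, z up, the work surface at z = 0. Lengths are in m, angles in degrees, forces in N, time in s.
With the tool pointing down it reaches from about 0.35 to 0.875 m from the base axis. Payload 4.2 kg.
Tool frame: the origin (TCP) lies midway between the tips of the shut fingers; the grasp point (between the pads) lies 19 mm behind it; z points along the fingers, y is the line along which they close (so a half turn about z gives the same grasp; the last joint's range is limited). The gripper opens to 87 mm and grips with 3 to 60 N. Pads are 19 mm wide; open, the fingers measure 117 mm over their backs; the gripper's body (75 mm by 190 mm) begins 51 mm behind the grasp point.
Start: joints at [86.436, 22.042, 0.453, 0, -68.411, -14.817], TCP at [0.197, 0.593, 0.223] pointing down, gripper open.
Joint ranges: [-179.83, 179.83], [-69.29, 118.12], [-61.27, 80.66], [-181.25, 117.63], [-171.15, -9.14], [-177.46, 177.46]. Speed limits (degrees/s): [159.86, 159.86, 180, 180, 180, 180].

### API

Orientations are given as [roll, pitch, yaw] about the fixed x, y, z axes, in that order (R = Rz(yaw) Ry(pitch) Rx(roll)).
In Python, from workcell import env gives the robot as it stands. The module is installed in compiled form; this text tells all that it offers. Calls block until the motion is done:
- env.goto(position, orientation): joint-space move of the TCP to a pose.
- env.move_straight(position, rotation=None, rate=0.15, force_limit=None): straight line of the TCP; rotation=None keeps the orientation; rate is the mean speed in m/s. With force_limit (N) it stops when the force on the tool has changed by that much, and returns True; else False.
- env.set_joints(angles): joint-space move.
- env.gripper_to(opening, grasp_force=None): opening from 0.0 (shut) to 1.0 (fully open); grasp_force is the grip in N (None keeps the last); returns when the fingers have stopped.
- env.dwell(seconds).
- env.inverse_kinematics(position, orientation): joint angles nearest the present ones, or None.
- env.read_state(): the state.
- env.grab_frame(name): name is "scene" or "top"; returns a dict with "image" (480x640x3 uint8, blue, green, red), "fx", "fy", "cx", "cy" (pixels), "position" and "orientation" of the camera in the world. Camera axes: x right, y up, looking along -z (the intrinsics and any distortion apply to the point x, -y, -z); pixel columns grow to the right and rows downward; lengths in m; the calibration is good to about 2 mm. A picture is of the moment at which its call begins. There is no depth.
A pose or a line that the arm cannot do raises env.Unreachable and nothing moves.
- env.close_job(): hands the job in; it is judged then, once.
Trained networks look in a picture, given as the dict that the camera call returned (one of the last four; its "shot" number tells which), for a name from the list of things; names that differ only in an ending like _2 or _b are one class to them, and where a whole thing is asked for, a point or a joint stands for the part that bears it (a point fixed in the world has none). Each returns a list of dicts, best first, with "score" (0 to 1); they miss things now and then, are a little off and sometimes report something else, mostly with a low value. They report only what shows in the picture. A call takes as long as a camera call.
- env.search_frame(picture, thing): "xyz" ([x, y, z] in m, in world coordinates, good to about 4 mm: the middle of the surface that is visible of it).
- env.trace(picture, thing): "mask" (480x640 bool, what is visible of it).
The state is a dict: "clock": time; "joint_positions": joint angles; "qvel": joint speeds; "joint_torque": joint torques, N m; "position": TCP position; "tool_rot": TCP orientation; "force": force on the tool from outside, world axes, zero at the start; "wrist_torque": the same for the moment, N m; "opening": opening from 0.0 (shut) to 1.0 (fully open); "finger_force": force on a finger pad.
Only numpy, scipy, OpenCV 4.12 (cv2) and the standard library are available. Lean on these libraries where they do the work, as an engineer would, in place of code of your own. Each camera call takes 0.05 s, during which the arm holds its last target. There are 200 camera calls.

### The job

Get the canister ready for serving: first lay the blue measuring scoop the right way round in its white ceramic rest, cup down in the wide pocket and handle along the narrow channel, and let go of it. Then take the canister's lid by its knob, pull it straight up until the sticky seal gives way, and catch it there without yanking it off: finish while still holding the lid still and just ajar, about 15 mm above its closed position. Leave the other things on the worktop where they stand.

Things in the scene. Friction and masses are not known exactly. Their poses are not given: they have to be found in the camera images.
- scoop: loose blue plastic measuring scoop, 80 g, 133 mm long, standing level on its cup and a small foot. Origin: underside, 50 mm from the cup's axis; +x points along the scoop to the cup, z up. The bar handle (12 mm wide, its underside 12 and its top 26 mm above the scoop's underside) runs from the cup to x = -65 mm; pinch it across its width at x = 0, from above.
- scoop_cup (a point): centre of the underside of the scoop's cup (x = +50 mm on the scoop). The cup is round, open at the top, 36 mm wide at the rim, 32 mm at the base, 30 mm high
- scoop_tail (a point): centre of the underside of the foot at the scoop's handle end (x = -60 mm on the scoop). The foot is 20 mm wide and 10 mm long
- rest: white ceramic scoop rest, fixed to the worktop, 159 mm long, keyhole-shaped from above, floor 4 mm thick, rim 10 mm above the worktop. Origin: on the worktop under it; +x points along it to the wide pocket. The scoop lies right when its x axis and origin match the rest's, raised by the 4 mm floor.
- rest_pocket (a point): centre of the pocket's floor, where the scoop's cup belongs (x = +50 mm on the rest). The pocket is square inside, 46 by 46 mm
- rest_channel (a point): point on the channel's floor where the scoop's foot belongs (x = -60 mm on the rest). The channel is 30 mm wide inside and ends at x = -76 mm
- canister: purple square canister with rounded corners and a light wooden lid, 102 by 102 mm, 140 mm high with the lid's knob, fixed to the worktop. Origin: centre of its underside, z up.
- lid_knob (a point): middle of the wooden knob on the centre of the lid. The knob is round, 18 mm high, about 20 mm wide at its widest (3 mm above this point), narrower at its neck and top, its top 9 mm above this point, the lid's upper face 9 mm below it. It rises with the lid.
- canister_lid (a joint): how far the lid is lifted straight up, in m: 0 closed, at most 0.05 (it cannot tilt or turn). The rubber seal resists up to about 13 N within the first 2 to 3 mm, then gives way; beyond 8 mm only the light lid's weight is left. Let go, it drops and seals again. Its edge hangs 8 mm over the body, so a gap shows only beyond that.
- cup: small white cup with a handle, 60 by 87 by 50 mm, loose: leave alone
- dark_jar: dark green lidded jar, 72 mm wide, 104 mm high, loose: leave alone
- jar_4: spice jar with a white cap, 44 mm wide, 109 mm high, loose: leave alone
- pot_1: low round pot with a cream lid, 63 mm wide, 34 mm high, loose, among the things at the back left: leave alone
- spice_jar_5: spice jar with a yellow cap, 45 mm wide, 100 mm high, loose, at the back left: leave alone

How it is judged:
By the outcome, as a careful person would: the job done as asked, in the order asked, and still so for the second after the job is handed in, while the arm keeps its last pose, push and grip.
It also fails if it takes over 58 s, if anything falls off the work surface, if the arm or the gripper's body presses on something with over 40 N, if the wrist force passes 120 N, or if a joint passes its speed limit or range.

## Working session

There is one attempt and no reset: what is moved stays moved. The work goes in short steps, each a Python script; the robot and the scene stay as the last script left them, time stands still between calls to the robot, and variables do not carry over. Pictures are saved under pics/ and viewed, at most 10 in all, crops included, and the job is handed in when it is done.

```bash
mkdir -p pics; python3 - <<'E'
from workcell import env
import cv2,numpy as np
fs={}
for n in("scene","top"):
    f=env.grab_frame(n);fs[n]=f;cv2.imwrite(f"pics/{n}0.png",f["image"])
    print(n,{k:v for k,v in f.items() if k!="image"})
    for t in("scoop","scoop_cup","scoop_tail","rest","rest_pocket","rest_channel","canister","lid_knob"):
        r=env.search_frame(f,t);print(t,[(np.round(q["xyz"],3).tolist(),round(q["score"],2)) for q in r[:2]])
    for t in("scoop","rest","canister","lid_knob"):
        r=env.trace(f,t)
        if r:
            m=r[0]["mask"];np.save(f"{n}_{t}.npy",m);ys,xs=np.nonzero(m)
            print(t,r[0]["score"],m.sum(),xs.min(),xs.max(),ys.min(),ys.max())
s=env.read_state();print(s["clock"],s["tool_rot"],s["force"])
cv2.imwrite("pics/both.png",cv2.resize(np.hstack([fs["scene"]["image"],fs["top"]["image"]]),(800,300)))
E
```

```text
scene {'fx': 449.1132769237473, 'fy': 449.1132769237473, 'cx': 320.3317595440055, 'cy': 233.03811279598474, 'position': array([ 0.05202065, -0.85520129,  1.05269499]), 'orientation': array([ 4.38930140e+01, -1.72084883e-02, -3.36320800e+01]), 'shot': 1}
scoop [([0.455, 0.281, 0.026], 0.76), ([0.454, 0.058, 0.116], 0.23)]
scoop_cup [([0.448, 0.278, 0.02], 0.57)]
scoop_tail [([0.466, -0.145, 0.004], 0.71), ([0.45, 0.278, 0.027], 0.67)]
rest [([0.468, -0.14, -0.003], 0.66)]
rest_pocket [([0.467, -0.144, 0.005], 0.91)]
rest_channel [([0.463, -0.142, 0.001], 0.95)]
canister [([0.446, 0.034, 0.103], 0.77)]
lid_knob [([0.452, 0.059, 0.119], 0.65)]
scoop 0.7 192 231 242 188 218
rest 0.93 676 279 324 260 299
canister 0.86 1667 244 283 198 250
lid_knob 0.62 729 245 280 198 226
top {'fx': 560.4237884150025, 'fy': 560.4237884150025, 'cx': 303.4171829953714, 'cy': 237.54349709891042, 'position': array([ 0.45189277, -0.10439683,  1.45768205]), 'orientation': array([  5.39773643,  -1.01455461, -88.54766187]), 'shot': 2}
scoop [([0.454, 0.279, 0.025], 0.59)]
scoop_cup [([0.454, 0.275, 0.027], 0.81)]
scoop_tail [([0.452, 0.275, 0.026], 0.66), ([0.756, 0.303, 0.032], 0.42)]
rest [([0.472, -0.142, -0.002], 0.75)]
rest_pocket [([0.474, -0.14, 0.0], 0.92)]
rest_channel [([0.469, -0.141, -0.0], 0.87), ([0.459, 0.065, 0.118], 0.57)]
canister []
lid_knob [([0.459, 0.064, 0.122], 0.81), ([0.454, 0.278, 0.026], 0.6)]
scoop 0.67 356 126 177 275 301
rest 0.79 1108 290 322 257 319
canister 0.75 1147 290 322 256 319
lid_knob 0.73 1736 199 243 265 309
1.3 [ 1.79997701e+02  1.21238868e-03 -1.83836578e+01] [ 0.11010177  0.23975672 -0.25931176]
```

View pics/top0.png

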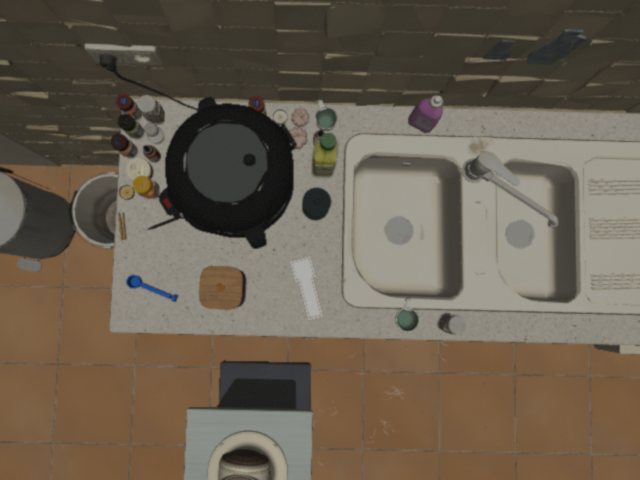

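View pics/scene0.png

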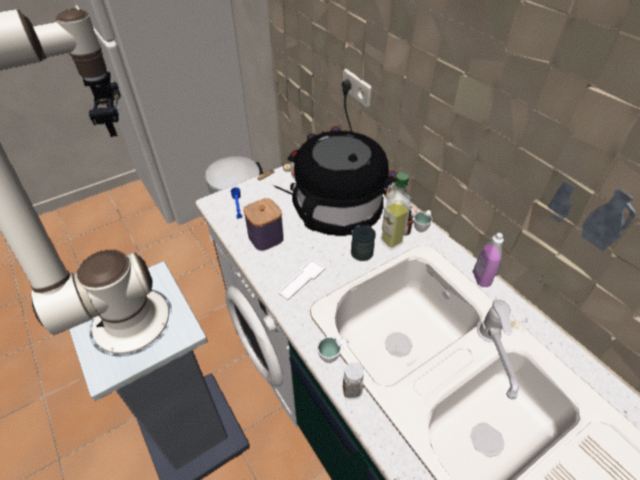

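The top view shows the scoop's cup at (134,282) and its tail at (176,298). The rest's pocket is at (302,266) with the channel running to (313,317), and the lid's knob is near (220,287). Next I'll fit outline models in both cameras.

```bash
cat > fit.py <<'E'
import numpy as np,cv2
from scipy.optimize import minimize
from scipy.spatial.transform import Rotation as R
S=16
def box(x0,x1,y,z0,z1): return np.array([[a,b,c] for a in(x0,x1) for b in(-y,y) for c in(z0,z1)])
def cyl(cx,r0,r1,z0,z1):
    t=np.linspace(0,2*np.pi,40);return np.vstack([np.c_[cx+r*np.cos(t),r*np.sin(t),0*t+z] for r,z in((r0,z0),(r1,z1))])
def rbox(h,r,z0,z1):
    t=np.linspace(0,2*np.pi,41);c,s=np.cos(t),np.sin(t)
    p=np.c_[r*c+np.sign(c)*(h-r),r*s+np.sign(s)*(h-r)]
    return np.vstack([np.c_[p,0*t+z] for z in(z0,z1)])
M={"scoop":[cyl(.05,.016,.018,0,.03),box(-.065,.04,.006,.012,.026),box(-.065,-.055,.010,0,.014)],
   "rest":[box(.022,.078,.028,0,.010),box(-.081,.03,.020,0,.010)],
   "lid":[rbox(.051,.018,.112,.122),cyl(0,.010,.008,.122,.140)]}
def project(f,P):
    q=R.from_euler("xyz",f["orientation"],degrees=True).inv().apply(P-f["position"])
    return np.c_[f["fx"]*q[:,0]/-q[:,2]+f["cx"],f["fy"]*-q[:,1]/-q[:,2]+f["cy"]]
def fit(name,obs,p0):   # obs: [(frame,mask)]
    O=[]
    for f,m in obs:
        ys,xs=np.nonzero(m);x0,y0,x1,y1=xs.min()-8,ys.min()-8,xs.max()+9,ys.max()+9
        O.append((f,m[y0:y1,x0:x1].astype(float),x0,y0))
    def cost(p):
        c=0
        for f,m,x0,y0 in O:
            h,w=m.shape;I=np.zeros((h*S,w*S),np.uint8)
            for P in M[name]:
                W=R.from_euler("z",p[2]).apply(P)+[p[0],p[1],p[3] if len(p)>3 else 0]
                u=(project(f,W)-[x0,y0]+.5)*S
                cv2.fillConvexPoly(I,cv2.convexHull(np.round(u).astype(np.int32)),1)
            a=cv2.resize(I.astype(np.float32),(w,h),interpolation=cv2.INTER_AREA)
            c+=1-np.minimum(a,m).sum()/np.maximum(a,m).sum()
        return c/len(O)
    best=None
    for d in(0,.1,-.1):
        q=np.array(p0,float);q[2]+=d
        n=len(q);sx=np.vstack([q]+[q+np.eye(n)[i]*(.012,.012,.15,.005)[i] for i in range(n)])
        r=minimize(cost,q,method="Nelder-Mead",options=dict(initial_simplex=sx,xatol=1e-5,fatol=1e-5))
        if best is None or r.fun<best.fun: best=r
    return best.x,best.fun
def blue(f,xy,rad=45):
    h=cv2.cvtColor(f["image"],cv2.COLOR_BGR2HSV);m=cv2.inRange(h,(95,120,40),(130,255,255))>0
    yy,xx=np.indices(m.shape);u=project(f,np.array([[*xy,.02]]))[0]
    return m&(np.hypot(xx-u[0],yy-u[1])<rad)
E
python3 - <<'E'
from workcell import env
from fit import *
F={n:env.grab_frame(n) for n in("scene","top")}
L=lambda n,t:np.load(f"{n}_{t}.npy")
for nm,t,p0 in(("scoop",None,(.454,.278,np.radians(70))),("rest","rest",(.47,-.141,np.radians(12))),("lid","lid_knob",(.455,.062,0))):
    for sel in(("scene",),("top",),("scene","top")):
        o=[(F[n],blue(F[n],(.454,.278)) if t is None else L(n,t)) for n in sel]
        x,c=fit(nm,o,p0);print(nm,sel,np.round(x[:2],4),round(np.degrees(x[2]),1),round(c,3),[int(m.sum()) for _,m in o])
E
```

```text
scoop ('scene',) [0.4482 0.2608] 70.4 0.363 [126]
scoop ('top',) [0.4473 0.2559] 69.9 0.295 [287]
scoop ('scene', 'top') [0.4477 0.2576] 70.0 0.331 [126, 287]
rest ('scene',) [ 0.4608 -0.1417] 16.6 0.118 [676]
rest ('top',) [ 0.4613 -0.1401] 17.0 0.051 [1108]
rest ('scene', 'top') [ 0.4614 -0.1404] 17.0 0.088 [676, 1108]
lid ('scene',) [0.454  0.0665] -9.0 0.148 [729]
lid ('top',) [0.4559 0.0685] -0.2 0.062 [1736]
lid ('scene', 'top') [0.455  0.0679] -2.5 0.108 [729, 1736]
```

```bash
python3 - <<'E'
from workcell import env
from fit import *
F={n:env.grab_frame(n) for n in("scene","top")}
T=[]
for n in F:
    f=F[n];m=np.load(f"{n}_scoop.npy")
    h=cv2.cvtColor(f["image"],cv2.COLOR_BGR2HSV);b=f["image"].astype(int)
    yy,xx=np.indices(m.shape);u=project(f,np.array([[.45,.265,.02]]))[0]
    m2=(b[...,0]-b[...,2]>25)&(np.hypot(xx-u[0],yy-u[1])<38)
    for nm,mm in(("net",m),("col",m2)):
        x,c=fit("scoop",[(f,mm)],(.45,.265,np.radians(70)));print(n,nm,mm.sum(),np.round(x[:2],4),np.degrees(x[2]),c)
        x0,y0=int(u[0])-33,int(u[1])-33
        I=cv2.resize(f["image"][y0:y0+66,x0:x0+66],None,fx=6,fy=6,interpolation=cv2.INTER_NEAREST)
        C,_=cv2.findContours(cv2.resize(mm[y0:y0+66,x0:x0+66].astype(np.uint8),None,fx=6,fy=6,interpolation=0),0,2);cv2.drawContours(I,C,-1,(0,0,255),1)
        for P in M["scoop"]:
            W=R.from_euler("z",x[2]).apply(P)+[x[0],x[1],0]
            cv2.polylines(I,[cv2.convexHull(np.round((project(f,W)-[x0,y0]+.5)*6).astype(np.int32))],True,(0,255,0),1)
        T.append(I)
cv2.imwrite("pics/ov.png",cv2.resize(np.vstack([np.hstack(T[:2]),np.hstack(T[2:])]),(600,600)))
E
```

```text
scene net 192 [0.4476 0.2552] 68.33791826289273 0.1615394446168733
scene col 187 [0.4479 0.258 ] 69.19223009695948 0.14480408858603067
top net 356 [0.4475 0.2555] 69.71794667608833 0.16022328278406894
top col 360 [0.4475 0.2569] 69.26340415263645 0.13215997261524415
```

View pics/ov.png

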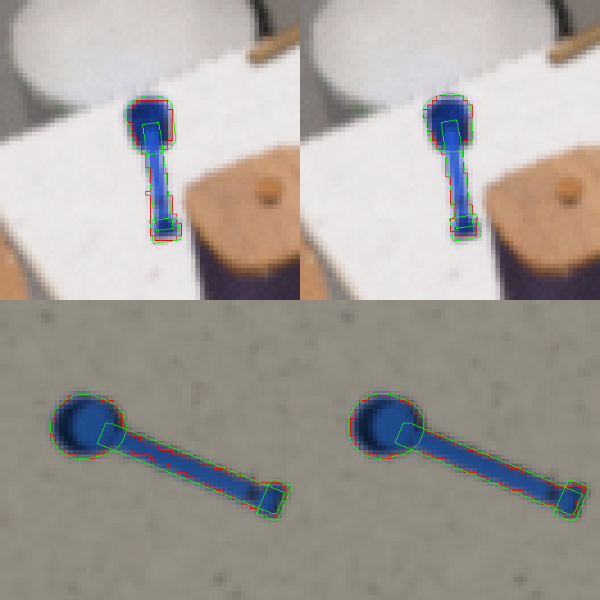

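The fit is good: scoop at (0.4475, 0.257) with yaw 69.3°, rest at (0.461, -0.1405) with yaw 17.0°. Picking the scoop now.

```bash
python3 - <<'E'
from workcell import env
from fit import *
for k in(0,180):
    for p,y in(((.4475,.257,.01),69.3),((.461,-.1405,.014),17.),((.4555,.068,.13),17.)):
        for kk in (0,): 
            q=env.inverse_kinematics(p,[180,0,y-k]);print(k,None if q is None else np.round(q,1))
Y=69.3-180
env.goto([.4475,.257,.10],[180,0,Y])
env.gripper_to(.6)
env.move_straight([.4475,.257,.010],rate=.1,force_limit=8)
s=env.read_state();print(s["position"],s["tool_rot"],s["force"])
env.gripper_to(0,25)
s=env.read_state();print(s["opening"],s["finger_force"],s["force"])
env.move_straight([.4475,.257,.22],rate=.15)
s=env.read_state();print(s["clock"],s["opening"],s["finger_force"],s["force"])
f=env.grab_frame("top");g=env.grab_frame("scene")
cv2.imwrite("pics/lift.png",cv2.resize(np.hstack([f["image"][180:380,40:300],g["image"][60:260,130:390]]),(800,308)))
E
```

```text
0 [ 47.9  26.7 -29.1   0.  -34.2 111.4]
0 [  2.4  23.9 -33.7   0.  -32.3 104.6]
0 [ 28.8  11.7 -29.5   0.  -48.9  78.2]
180 [ 47.9  26.7 -29.1  -0.  -34.2 -68.6]
180 [  2.4  23.9 -33.7  -0.  -32.3 -75.4]
180 [  28.8   11.7  -29.5   -0.   -48.9 -101.8]
[0.4479035  0.257387   0.01052913] [-1.79966712e+02  6.51297044e-02 -1.10690161e+02] [-0.85236449  0.47136307 -0.65323893]
0.13786872770518024 24.99630868434906 [-0.00448419 -0.32901894  0.18146421]
7.3333 0.13162238623501665 24.996114671230316 [ 1.21580908 -0.47809505 -1.0192949 ]
```

View pics/lift.png

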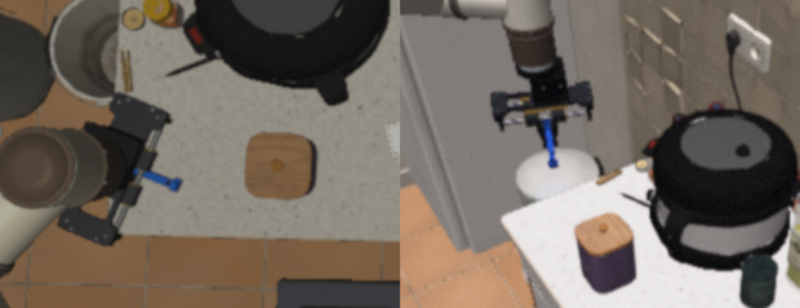

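The scoop is held at the middle of its handle. Next I'll carry it to hover over the rest and check the fit in hand there.

```bash
python3 - <<'E'
from workcell import env
from fit import *
env.move_straight([.461,-.1405,.20],[180,0,17-180],rate=.2)
env.move_straight([.461,-.1405,.06],rate=.12)
s=env.read_state();print(s["clock"],s["position"],s["tool_rot"],s["opening"],s["force"])
f=env.grab_frame("top");g=env.grab_frame("scene")
a=f["image"][217:357,210:390];b=g["image"][190:330,210:390]
for fr,im,o in((f,a,(210,217)),(g,b,(210,190))):
    pass
I=np.vstack([cv2.resize(a,(385,300)),cv2.resize(b,(385,300))])
T=[]
for fr,o in((f,(240,230)),(g,(240,210))):
    K=5;c=cv2.resize(fr["image"][o[1]:o[1]+110,o[0]:o[0]+80+0],None,fx=K,fy=K)
    for nm,z,col in(("scoop",.05,(0,255,0)),("rest",0,(0,0,255))):
        for P in M[nm]:
            W=R.from_euler("z",np.radians(17)).apply(P)+[.461,-.1405,z]
            cv2.polylines(c,[cv2.convexHull(np.round((project(fr,W)-o+.5)*K).astype(np.int32))],True,col,1)
    T.append(c)
cv2.imwrite("pics/hover.png",np.hstack(T)); print(np.hstack(T).shape)
E
```

```text
10.8917 [ 0.46161267 -0.14047774  0.06062905] [-1.79970476e+02  8.63116349e-02 -1.62987497e+02] 0.13835170799987256 [-0.14472141 -0.30042371 -0.67693229]
(550, 800, 3)
```

View pics/hover.png

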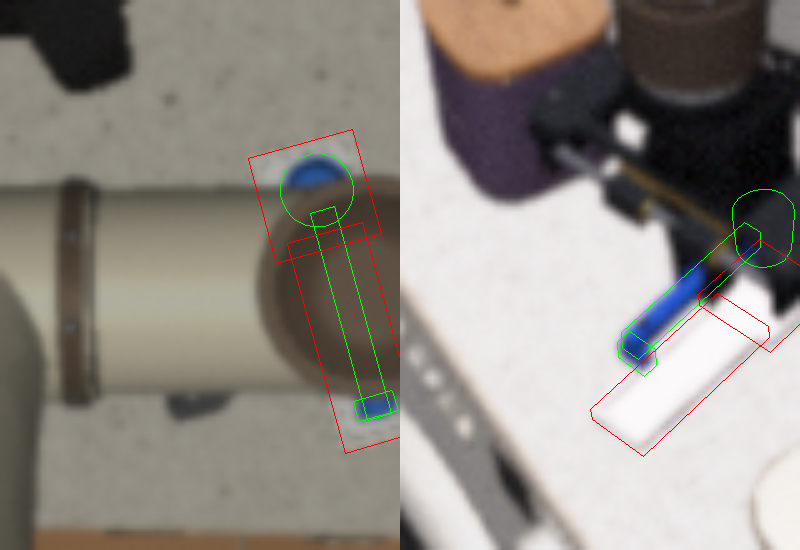

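In both views the held scoop (green) and the rest (red) line up to within about 2 mm, so I'll lower it, release it and check.

```bash
python3 - <<'E'
from workcell import env
from fit import *
env.move_straight([.4605,-.1405,.025],rate=.1)
hit=env.move_straight([.4605,-.1405,.0125],rate=.02,force_limit=4)
s=env.read_state();print(hit,s["clock"],s["position"],s["force"])
env.gripper_to(.45)
p=s["position"]
env.move_straight([p[0],p[1],.10],rate=.12)
env.move_straight([.4555,.068,.22],rate=.2)
s=env.read_state();print(s["clock"],s["force"])
f=env.grab_frame("top");g=env.grab_frame("scene")
T=[]
for n,fr,o in(("top",f,(262,235)),("scene",g,(260,230))):
    K=5;c=cv2.resize(fr["image"][o[1]:o[1]+100,o[0]:o[0]+80],None,fx=K,fy=K)
    b=fr["image"].astype(int);yy,xx=np.indices(b.shape[:2]);u=project(fr,np.array([[.461,-.1405,.02]]))[0]
    m=(b[...,0]-b[...,2]>25)&(np.hypot(xx-u[0],yy-u[1])<38)
    m=m&~(b.max(2)<30)
    x,cst=fit("scoop",[(fr,m)],(.461,-.1405,np.radians(17),.004)[:3]);print(n,m.sum(),np.round(x,4),np.degrees(x[2]),cst)
    for nm,pp,z,col in(("scoop",x,.0,(0,255,0)),("rest",(.461,-.1405,np.radians(17)),0,(0,0,255))):
        for P in M[nm]:
            W=R.from_euler("z",pp[2]).apply(P)+[pp[0],pp[1],z]
            cv2.polylines(c,[cv2.convexHull(np.round((project(fr,W)-o+.5)*K).astype(np.int32))],True,col,1)
    T.append(c)
cv2.imwrite("pics/placed.png",np.hstack(T))
E
```

```text
True 12.0417 [ 0.4604349  -0.14049191  0.01401994] [-0.06496751  0.31325674  4.76258732]
15.0333 [-0.0420814  -0.48600245  0.36352274]
top 348 [ 0.4591 -0.1412  0.3006] 17.220369210224728 0.09223029625489099
scene 313 [ 0.4614 -0.1361  0.3051] 17.479735121717077 0.11834234154245693
```

View pics/placed.png

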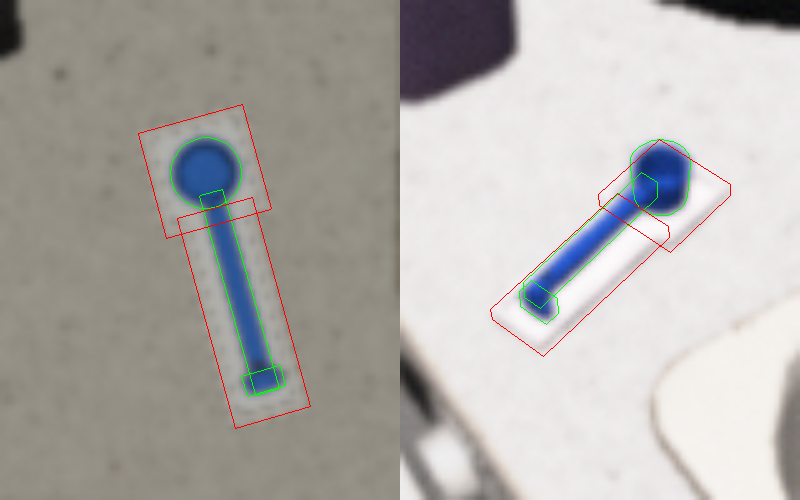

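The scoop is seated and centred: yaw 17.2°, within 2 mm, and contact came at the height of the 4 mm floor. Next I'll feel for the lid, grip the knob and log the force while pulling.

```bash
python3 - <<'E'
from workcell import env
from fit import *
x,y=.4555,.068
env.move_straight([x,y,.16],[180,0,180],rate=.15)
s=env.read_state();print(s["opening"],s["clock"])
hit=env.move_straight([x,y,.117],rate=.02,force_limit=3)
s=env.read_state();p=s["position"];print(hit,s["clock"],p,s["force"])
z=p[2]+.0015
env.move_straight([x,y,z],rate=.02)
print(env.read_state()["force"])
env.gripper_to(0,45)
s=env.read_state();print(s["clock"],s["position"],s["opening"],s["finger_force"],s["force"],s["wrist_torque"])
np.save("z0.npy",[x,y,z,s["position"][2]])
E
```

```text
0.4504272865214279 15.6833
True 17.325 [0.45553312 0.0680225  0.12303935] [-1.37738764 -0.62695191  3.58326092]
[-0.64387637 -1.27843552 -0.42725283]
18.1583 [0.45558766 0.06981284 0.12439943] 0.18319878191033687 44.99979066185915 [-1.85117372e+00  7.52981832e+00  7.22269248e-04] [2.35046364 0.54904548 0.05899859]
```

```bash
python3 - <<'E'
from workcell import env
from fit import *
f=env.grab_frame("top");g=env.grab_frame("scene")
print(project(f,np.array([[.4555,.07,.131],[.4555,.07,.140],[.4655,.07,.131]])),project(g,np.array([[.4555,.07,.131],[.4555,.07,.140],[.4655,.07,.131]])))
a=cv2.imread("pics/top0.png")[260:315,195:250];b=cv2.imread("pics/scene0.png")[190:245,235:290];c=g["image"][175:230,235:290]
cv2.imwrite("pics/knob.png",np.hstack([cv2.resize(i,(264,264),interpolation=cv2.INTER_CUBIC) for i in(a,b,c)]))
E
```

```text
[[219.36572897 287.06950543]
 [218.85883645 287.04605496]
 [219.53358243 282.80626526]] [[261.66452775 207.42166007]
 [261.38288723 205.21736092]
 [264.58617379 206.17382011]]
```

View pics/knob.png

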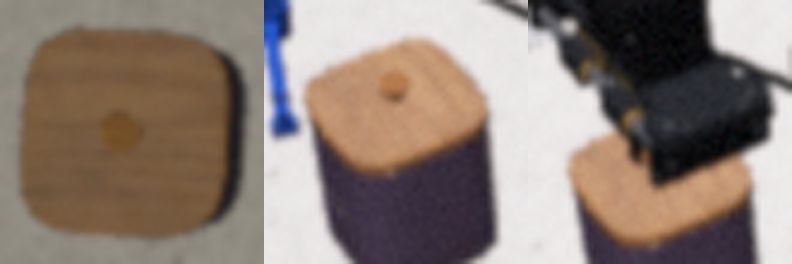

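The knob is where I expected in x. The opening reads 16 mm, though, so the pads may be on the rounded top, and y is about 2 mm off. I'll regrip lower and centred.

```bash
python3 - <<'E'
from workcell import env
from fit import *
env.gripper_to(.45)
x,y=.4555,.070
env.move_straight([x,y,.1245],rate=.02)
hit=env.move_straight([x,y,.1195],rate=.01,force_limit=3)
s=env.read_state();p=s["position"];print(hit,s["clock"],p,s["force"])
z=p[2]+.0001
env.move_straight([x,y,z],rate=.02)
print(env.read_state()["force"])
env.gripper_to(0,55)
s=env.read_state();print(s["clock"],s["position"],s["opening"],s["finger_force"],s["force"],s["wrist_torque"])
E
```

```text
True 19.5417 [0.45567668 0.0700631  0.12305773] [-0.65322468 -0.01644906  3.31644081]
[-0.77670887  1.04354909  1.77383523]
20.3583 [0.45552992 0.07004205 0.12325125] 0.177517791440047 55.444400725436935 [ 0.43147037 -1.06092344  2.91420006] [-0.16992386 -0.09833602 -0.04122121]
```

Lowering made the grip narrower, so the pads are under the knob's widest part, and the lateral force is near zero. Pulling slowly in 1 mm steps.

```bash
python3 - <<'E'
from workcell import env
from fit import *
x,y=.4555,.070
z0=env.read_state()["position"][2]; np.save("z0.npy",z0)
for d in list(range(1,16)):
    env.move_straight([x,y,z0+d/1000],rate=.008)
    s=env.read_state();print(d,round(s["clock"],2),round((s["position"][2]-z0)*1e3,2),np.round(s["force"],1),round(s["opening"],4))
f=env.grab_frame("scene")
cv2.imwrite("pics/lid.png",cv2.resize(f["image"][170:270,220:320],(600,600),interpolation=cv2.INTER_CUBIC))
E
```

```text
1 20.64 0.67 [ 1.2 -0.5 -1.6] 0.178
2 20.92 1.91 [ 1.7 -0.3 -2.3] 0.1843
3 21.19 2.5 [ 4.8  0.6 -8.6] 0.1822
4 21.47 2.91 [  6.1  -0.7 -13.7] 0.1811
5 21.74 4.2 [  4.2  -0.3 -10.7] 0.1794
6 22.02 4.94 [  6.3   0.2 -13.6] 0.1794
7 22.29 6.17 [  4.8  -0.6 -11.4] 0.181
8 22.57 7.5 [ 4.6  0.  -9.8] 0.1836
9 22.84 9.05 [ 3.2 -0.8 -7.9] 0.1811
10 23.12 10.19 [ 4.1  0.8 -6.7] 0.184
11 23.39 11.25 [ 4.1 -0.1 -6. ] 0.1794
12 23.67 12.25 [ 2.7  0.2 -6.1] 0.1807
13 23.94 13.25 [ 2.2 -0.2 -6.3] 0.1837
14 24.22 14.24 [ 3.6  0.6 -5.2] 0.1794
15 24.49 15.24 [ 3.2  0.2 -5.2] 0.1756
```

View pics/lid.png

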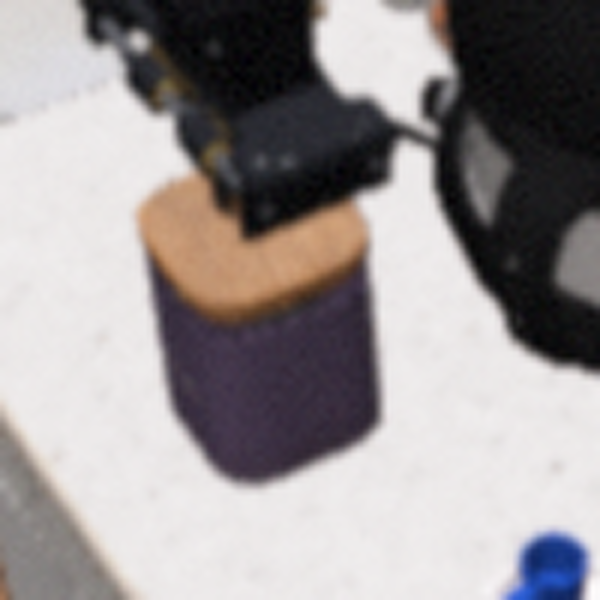

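The seal gave way. The force profile suggests the knob slipped by a few mm, so I'll measure the lid's real rise by image registration against the closed picture.

```bash
cat > lift.py <<'E'
from workcell import env
from fit import *
def wood(im): b=cv2.GaussianBlur(im,(0,0),.7).astype(np.float32);return b[...,2]-b[...,0]
def measure(n=4):
    A=wood(cv2.imread("pics/scene0.png"));fs=[env.grab_frame("scene") for _ in range(n)]
    f=fs[0];B=np.mean([wood(g["image"]) for g in fs],0).astype(np.float32)
    # sub-pixel lower edge of the lid per column: wood -> purple
    d=[]
    def low(I,c,r0,r1):
        col=I[r0:r1,c];k=int(np.argmin(np.diff(col)));hi=col[max(k-5,0):k-1].max();lo=col[k+2:k+6].min();t=(hi+lo)/2
        for r in range(max(k-3,0),k+4):
            if col[r]>=t>col[r+1]: return r0+r+(col[r]-t)/(col[r]-col[r+1])
    for c in range(250,279):
        a,b=low(A,c,212,234),low(B,c,207,232)
        if a and b: d.append(a-b)
    pts=lambda h:project(f,np.array([[.41,.02,.115+h],[.405,.06,.115+h],[.44,.018,.115+h]]))
    k=(pts(0)-pts(.015))[:,1]
    W=np.float32([[1,0,0],[0,1,0]]);w=np.zeros(A.shape,np.uint8)
    cv2.fillConvexPoly(w,np.int32([[244,207],[252,214],[268,219],[281,213],[279,222],[262,230],[247,222]]),255)
    cc,W=cv2.findTransformECC(A,B,W,cv2.MOTION_TRANSLATION,(3,100,1e-5),w,3)
    print("edge shift px",np.round(np.percentile(d,[10,25,50,75,90]),2),len(d),"px for 15 mm",np.round(k,2),"mm",np.round(np.median(d)/k.mean()*15,1),"ECC",W[:,2],cc)
E
python3 - <<'E'
from lift import *
measure()
s=env.read_state();print(s["clock"],s["position"],s["force"],s["opening"])
E
```

```text
edge shift px [2.84 2.93 3.   3.14 3.18] 29 px for 15 mm [3.62 3.62 3.62] mm 12.4 ECC [ 0.05471863 -2.9108167 ] 0.9976252996863975
24.7417 [0.45554792 0.07003187 0.13855329] [ 3.68944779 -0.19155658 -4.37270237] 0.17971654526984637
```

Both estimates put the lid at about 12.3 mm, so I'll raise it 2.6 mm, hold at 60 N and check that it stays still.

```bash
python3 - <<'E'
from lift import *
env.gripper_to(0,60)
z0=float(np.load("z0.npy"))
env.move_straight([.4555,.070,z0+.0176-.0001],rate=.008)
measure(4)
s=env.read_state();print(s["clock"],s["position"][2]-z0,s["force"],s["opening"])
env.dwell(2.5)
measure(4)
s=env.read_state();print(s["clock"],s["position"][2]-z0,s["force"],s["opening"])
f=env.grab_frame("scene");cv2.imwrite("pics/end.png",f["image"])
E
```

```text
edge shift px [3.24 3.33 3.41 3.51 3.55] 29 px for 15 mm [3.62 3.62 3.62] mm 14.1 ECC [-0.05149177 -3.3436985 ] 0.9976771752283333
25.625 0.017047246284686526 [ 5.55574402  0.95796203 -9.4430602 ] 0.17609226264653108
edge shift px [3.28 3.35 3.41 3.5  3.62] 29 px for 15 mm [3.62 3.62 3.62] mm 14.1 ECC [-0.04723899 -3.3618104 ] 0.9979093132822467
28.325 0.01707198546477877 [ 5.24266484  0.13923872 -9.7893103 ] 0.17481917181445622
```

View pics/end.png

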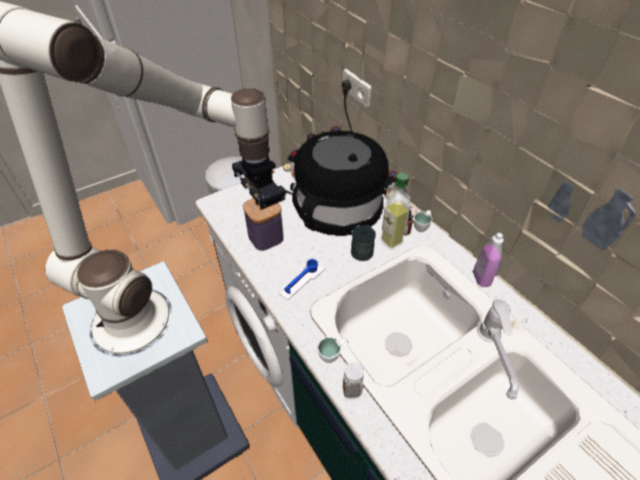

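```bash
python3 - <<'E'
from lift import *
z0=float(np.load("z0.npy"))
env.move_straight([.4558,.070,z0+.0184],rate=.008)
env.dwell(1)
measure(4)
s=env.read_state();print(s["clock"],s["position"][2]-z0,s["force"],s["opening"],s["finger_force"])
print(env.close_job())
E
```

```text
edge shift px [3.56 3.68 3.76 3.88 3.95] 29 px for 15 mm [3.62 3.62 3.62] mm 15.6 ECC [-0.03038506 -3.4480095 ] 0.9975119420543659
29.8417 0.018374327403395882 [ 1.42995759  2.82375336 -5.87396795] 0.18063791145793276 60.39050877981481
the job is handed in; nothing more can be done
None
```

The job is handed in at about 30 s: the scoop lies the right way round in its rest, released, and the arm is holding the lid still and just ajar, measured at about 15 mm (14.3–15.6 mm from the images).

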